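# Tip a specimen tub out into the sorting tray

## Task

Set the white sorting tray flat on the table under the pouring edge of the tipping tub, swing the tub's lid fully back past its detent so that it stays there, and only then tip the tub so that all three specimens slide into the tray and none lands on the table. Then let the tub return level with its lid still back, let go of everything, and leave the other things on the bench where they are.

Things in the scene. Friction and masses are not known exactly. Their poses are not given: they have to be found in the camera images.
- station: Fixed aluminium tipping stand, base plate 75 x 140 mm; origin on the table, z up; it pours towards its own -x. Carries a white tub on a pivot axis parallel to y at x -50, z 75 mm. Two 8 mm cheeks centred on y +-58, x -5 to +50, up to z 82; bearing arms run from them forward to x -59 at z 66 to 84. In front of x -20 nothing stands below z 66: room for the tray.
- tub (a joint): Tilt of the tub about its pivot, rad: 0 = level at rest, grows as it tips towards station -x, stop at 1.2. A damped spring and its weight return it slowly when let go; 2 to 5 N on the bar tips it. With the lid back the specimens slide out within about a second once past about 1.0: hold it there till they are out.
- lid (a joint): Angle of the grey lid from the tub, rad: 0 = shut, 2.5 = fully back at its stop. Hinge axis parallel to station y. A sprung over-centre detent pushes it shut below about 1.8 and snaps it fully back from about 1.9 on; under 3 N at the tab. Plate 100 wide, 113 long, 5 thick; at its front a skirt hangs 48 mm down and shuts the tub's front (skirt front face 113 mm from the hinge).
- lid_hinge (a point): Point on the lid's hinge axis, mid-width, at the rear top edge of the tub (station x +45, z 126.5 mm at rest); its axes turn with the lid and equal the station's when lid and tub are at 0.
- lid_tab (a point): Middle of the black pry tab on the lid's front edge, 125 mm from the hinge: 30 wide (y), 8 thick, reaching 137 mm from the hinge, its underside level with the hinge axis when shut (z 126.5 mm). 24 mm of it overhangs the skirt's front: a fingertip tilted 45 degrees can pry it up from below, or its side edges can be pinched from above.
- spout (a point): Middle of the tub's open pouring edge, 12 mm in front of the pivot, on the floor's top face (station x -62, z 75 mm at rest). Tub: outside 107 long (back to station x +45), 98 wide, walls 50 high, 4 mm thick, no front wall. Specimens fall at station x -50 to -130: a tray whose nearest wall is at x -37 and which reaches to -167, centred on y 0, catches them.
- bar (a point): Point on the tub's black push bar, 125 mm to the station's -y side. Bar 12 mm thick, parallel to station y, from y -70 to -150, at the end of a lever 120 mm from the pivot axis; the lever leans 0.61 rad back (to station +x) from vertical when the tub is level (bar at station x +19, z 173 mm) and turns with the tub. Push the bar to station -x to tip.
- tray: Loose white open tray, 130 (x) x 120 (y) x 32 mm high, walls and floor 4 mm, about 0.14 kg; origin at the centre of its underside. On its -x wall a grip tab stands up: 12 mm thick in x (centred on x -71), 40 mm in y, up to z 68 mm. It starts to the left or the right of the station, exchanged with the dish.
- shell: Loose brown shell, 24 mm across, 17 high, in the tub; origin in the middle of its underside.
- pebble: Loose grey pebble 22 x 16 x 12 mm, in the tub; origin in the middle of its underside.
- seed: Loose dark seed disc, 20 mm across, 10 high, in the tub; origin in the middle of its underside.
- table: The fixed white table, top at z = 0.
- dish: Bystander: round glass dish, rim radius 52, 35 mm high; origin under its centre.
- jar_a: Bystander: clear jar, radius 21, 75 mm high, standing beside the place for the tray on the station's +y side; origin under its centre.
- jar_b: Bystander: amber jar, radius 23, 60 mm high, standing beside the place for the tray on the station's -y side; origin under its centre.
- bottle: Bystander: white bottle, radius 32, 190 mm high; origin under its centre.
- forceps: Bystander: steel forceps lying on the table, 126 mm long (x), 6 high; origin under the middle.
- slidebox: Bystander: black slide box 85 x 35 x 30 mm; origin under its centre.
- loupe: Bystander: black loupe, radius 19, 32 mm high, standing; origin under its centre.
Not all that is in view belongs to the job. What is shaped like the tray but green is not meant.

How it is judged:
On the way, in this order (a step that is already met when the one before it is completed fails the run):
1. the lid is swung fully back past its detent while the tub is still level (value of joint lid above 2.3 rad and value of joint tub below 0.3 rad), for 0.2 s.
2. the tub is tipped with its lid fully back (value of joint tub above 0.7 rad and value of joint lid above 2.2 rad), for 0.2 s.
At the end, for the whole second after the job is handed in: All three specimens lie still inside the tray, the tray stands flat on the table (tilt under 0.1 rad, underside within 8 mm of it) and still, the tub is back level (under 0.1 rad) and its lid still fully back (over 2.2 rad) (x of shell in the frame of tray between -0.062 and 0.062 m and y of shell in the frame of tray between -0.057 and 0.057 m and z of shell in the frame of tray between 0 and 0.03 m and linear speed of each of shell, pebble, seed below 0.03 m/s and x of pebble in the frame of tray between -0.062 and 0.062 m and y of pebble in the frame of tray between -0.057 and 0.057 m and z of pebble in the frame of tray between 0 and 0.03 m and x of seed in the frame of tray between -0.062 and 0.062 m and y of seed in the frame of tray between -0.057 and 0.057 m and z of seed in the frame of tray between 0 and 0.03 m and value of joint tub below 0.1 rad and angle between tray's own z axis and vertical below 0.1 rad and height (world z) of tray below 0.008 m and linear speed of tray below 0.02 m/s and value of joint lid above 2.2 rad); the robot touches nothing.
It fails at once if the tub is tipped by more than 0.3 rad while its lid is not fully back (value of joint tub above 0.3 rad and value of joint lid below 2.1 rad).
It fails at once if a specimen lands on the table (contact force between any of shell, pebble, seed and table above 0.02 N).
It fails at once if a bystander is moved by more than 30 mm or knocked over (distance of any of dish, jar_a, jar_b, bottle, forceps, slidebox, loupe from where it was at the start of the episode above 0.03 m or angle between any of dish, jar_a, jar_b, bottle, forceps, slidebox, loupe's own z axis and vertical above 0.5 rad).
It also fails if it takes over 72 s, if anything falls off the work surface, if the arm or the gripper's body presses on something with over 40 N, if the wrist force passes 120 N, or if a joint passes its speed limit or range.

## Robot

A 6-joint arm with a two-finger parallel gripper is mounted at the origin on the work surface. World frame = base frame: x ahead of the robot, y to its left, z up, the work surface at z = 0. Lengths are in m, angles in rad, forces in N, time in s.
With the tool pointing down it reaches from about 0.35 to 1 m from the base axis. Payload 7.1 kg.
Tool frame: the origin (TCP) lies on the mounting face of the last link; the fingertips stand 173 mm ahead of it and the grasp point (between the pads) lies robot.grip_point_offset ahead of it (robot.grip_point_offset is the distance from the TCP to the grasp point, in m); z points along the fingers, x is the direction in which the jaws open and shut, and the axes are right-handed (so a half turn about z gives the same grasp; the last joint's range is limited). The gripper opens to 85 mm and grips with 20 to 120 N. Pads are 22 mm wide; open, the fingers measure 114 mm over their backs; the gripper's body (76 mm by 85 mm) begins 54 mm behind the grasp point. The pads swing forward as they close: fully open they stand 13 mm farther back than shut.
Start: joints at [1.113, 0.423, 1.63, -0, 1.089, -0.019], TCP at [0.266, 0.566, 0.405] pointing down, gripper open.
Joint ranges: [-3, 3], [-0.9, 2.11], [0.09, 2.58], [-1.31, 4.45], [0.11, 2.69], [-2.54, 2.54]. Speed limits (rad/s): [2.39, 2.39, 3.01, 3.14, 3.14, 3.14].

## Interface

Orientations are given as [roll, pitch, yaw] about the fixed x, y, z axes, in that order (R = Rz(yaw) Ry(pitch) Rx(roll)).
In Python, from station import robot gives the robot as it stands. The module is installed in compiled form; this text tells all that it offers. Calls block until the motion is done:
- robot.move_to(position, orientation): joint-space move of the TCP to a pose.
- robot.move_straight(position, rate=0.15, frame=None, guard=None): straight line of the TCP; frame=None keeps the orientation; rate is the mean speed in m/s. With guard (N) it stops when the force on the tool has changed by that much, and returns True; else False.
- robot.move_j(angles): joint-space move.
- robot.grip(opening, squeeze=None): finger opening in m; squeeze is the grip in N (None keeps the last); returns when the fingers have stopped.
- robot.wait(seconds).
- robot.inverse_kinematics(position, orientation): joint angles nearest the present ones, or None.
- robot.observe(): the state.
- robot.get_image(name): name is "scene" or "top" or "wrist"; returns the picture (420x560x3 uint8, red, green, blue); there is no depth.
- robot.camera_params(name): a dict with "K" (3x3 intrinsics, pixels), "eye" and "orientation" of the camera in the world; the wrist camera has in their place "tool_from_camera" (4x4, takes a point from camera to tool coordinates, whose origin is the TCP and whose axes are the tool frame's). Camera axes: x right, y down, z forward; pixel columns grow to the right and rows downward; lengths in m; the calibration is good to about 2 mm. The wrist camera is an equidistant fisheye: a pixel r from the principal point sees the ray r / f radians off the axis. A picture is of the moment at which its call begins: read the wrist's pose just before it. camera_params takes no time and is no camera call.
A pose or a line that the arm cannot do raises robot.PlanningError and nothing moves.
- robot.job_done(): hands the job in, once; it reports no verdict.
The state is a dict: "time": time; "joint_positions": joint angles; "qd": joint speeds; "tau": joint torques, N m; "ee_pos": TCP position; "orientation": TCP orientation; "ft_force": force on the tool from outside, world axes, zero at the start; "moment": the same for the moment, N m; "width": finger opening in m.
Only numpy, scipy, OpenCV 4.12 (cv2) and the standard library are available. Lean on these libraries where they do the work, as an engineer would, in place of code of your own. Each camera call takes 0.05 s, during which the arm holds its last target.

## Working session

There is one attempt and no reset: what is moved stays moved. The work goes in short steps, each a Python script; the robot and the scene stay as the last script left them, time stands still between calls to the robot, and variables do not carry over. Pictures are saved under pics/ and viewed, and the job is handed in when it is done.

```bash
mkdir -p pics; ls; python3 - <<'E'
from station import robot
import cv2
for n in ("scene","top","wrist"):
    cv2.imwrite(f"pics/{n}0.png",robot.get_image(n)[:,:,::-1])
    print(n,robot.camera_params(n))
o=robot.observe();print(o["time"],o["ee_pos"],o["orientation"],o["width"],robot.grip_point_offset)
E
```

```text
pics
scene {'K': array([[445.90263482,   0.        , 276.71940885],
       [  0.        , 445.90263482, 210.9800767 ],
       [  0.        ,   0.        ,   1.        ]]), 'eye': array([0.96842787, 0.35964298, 0.98199377]), 'orientation': array([-2.58501865,  0.00530774,  2.20097402])}
top {'K': array([[391.69768621,   0.        , 273.50814618],
       [  0.        , 391.69768621, 212.74298658],
       [  0.        ,   0.        ,   1.        ]]), 'eye': array([0.48688573, 0.01301479, 0.98120274]), 'orientation': array([-3.07342519e+00,  2.12634825e-03, -1.56914672e+00])}
wrist {'K': array([[325.1922621 ,   0.        , 277.2936878 ],
       [  0.        , 325.1922621 , 207.29124596],
       [  0.        ,   0.        ,   1.        ]]), 'tool_from_camera': array([[ 9.99999519e-01,  1.37761633e-04, -9.70733813e-04,
        -4.24536499e-04],
       [ 1.81454628e-04,  9.46972465e-01,  3.21314670e-01,
        -8.28389891e-02],
       [ 9.63523026e-04, -3.21314692e-01,  9.46971985e-01,
         3.19199190e-02],
       [ 0.00000000e+00,  0.00000000e+00,  0.00000000e+00,
         1.00000000e+00]])}
0.15 [0.26541936 0.56562573 0.40413694] [-3.14158689e+00  1.16761141e-03  1.13197990e+00] 0.08539296460704172 0.1547
```

View pics/scene0.png

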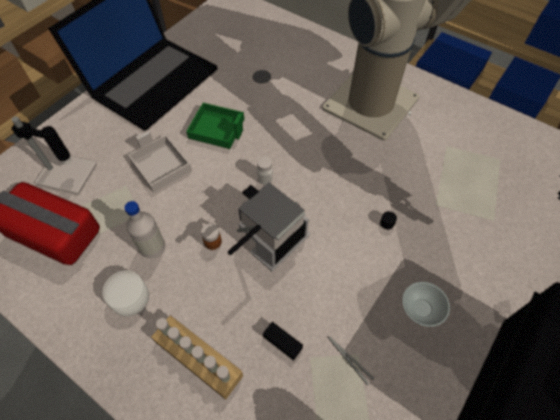

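View pics/top0.png

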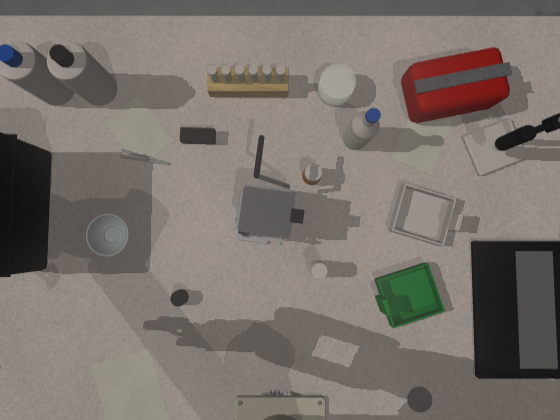

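View pics/wrist0.png

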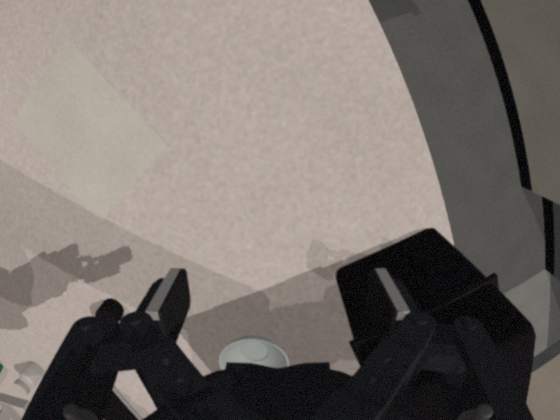

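The top view shows the station at about (265,212), pouring to image right (world −y). The tray is at (423,213) with its tab on the right, the amber jar at (312,175) and the clear jar at (320,269). In the wrist view the glass dish is at (253,352), so I'll zoom in on the station and the tray.

```bash
cat > h.py <<'E'
import numpy as np, cv2
from scipy.spatial.transform import Rotation as Rn
from station import robot
G=robot.grip_point_offset
CP={n:robot.camera_params(n) for n in("scene","top","wrist")}
def ray(n,u,v,o=None):
    c=CP[n];K=c["K"]
    if n!="wrist":
        d=np.array([(u-K[0,2])/K[0,0],(v-K[1,2])/K[1,1],1.]);R=Rn.from_euler("xyz",c["orientation"]).as_matrix();e=c["eye"]
    else:
        p=np.array([u-K[0,2],v-K[1,2]]);r=np.hypot(*p);t=r/K[0,0]
        d=np.array([*(np.sin(t)*p/max(r,1e-9)),np.cos(t)]);T=c["tool_from_camera"]
        Rt=Rn.from_euler("xyz",o["orientation"]).as_matrix();R=Rt@T[:3,:3];e=Rt@T[:3,3]+o["ee_pos"]
    d=R@d;return np.array(e),d/np.linalg.norm(d)
def onz(n,u,v,z,o=None):
    e,d=ray(n,u,v,o);return e+d*(z-e[2])/d[2]
def tri(*rs):
    A=0;b=0
    for e,d in rs:
        P=np.eye(3)-np.outer(d,d);A=A+P;b=b+P@e
    X=np.linalg.solve(A,b);return X,[float(np.linalg.norm((np.eye(3)-np.outer(d,d))@(X-e))) for e,d in rs]
def proj(n,X,o=None):
    c=CP[n];K=c["K"]
    if n!="wrist":
        R=Rn.from_euler("xyz",c["orientation"]).as_matrix();p=R.T@(np.array(X)-c["eye"]);p=K@p;return p[:2]/p[2]
    T=c["tool_from_camera"];Rt=Rn.from_euler("xyz",o["orientation"]).as_matrix()
    p=T[:3,:3].T@(Rt.T@(np.array(X)-o["ee_pos"])-T[:3,3]);t=np.arctan2(np.hypot(p[0],p[1]),p[2])
    return K[:2,2]+K[0,0]*t*p[:2]/np.hypot(p[0],p[1])
def shot(n,name):
    o=robot.observe();im=robot.get_image(n)[:,:,::-1].copy();cv2.imwrite(f"pics/{name}.png",im);return o,im
def crop(im,x0,x1,y0,y1,name,s):
    cv2.imwrite(f"pics/{name}.png",cv2.resize(im[y0:y1,x0:x1],None,fx=s,fy=s,interpolation=cv2.INTER_CUBIC))
E
python3 - <<'E'
from h import *
t=cv2.imread("pics/top0.png");s=cv2.imread("pics/scene0.png")
crop(t,225,345,125,245,"tc1",5);crop(t,380,490,170,255,"tc2",7);crop(s,195,320,170,280,"sc1",5);crop(s,110,230,90,200,"sc2",5)
E
```

```text
(no output)
```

View pics/tc1.png

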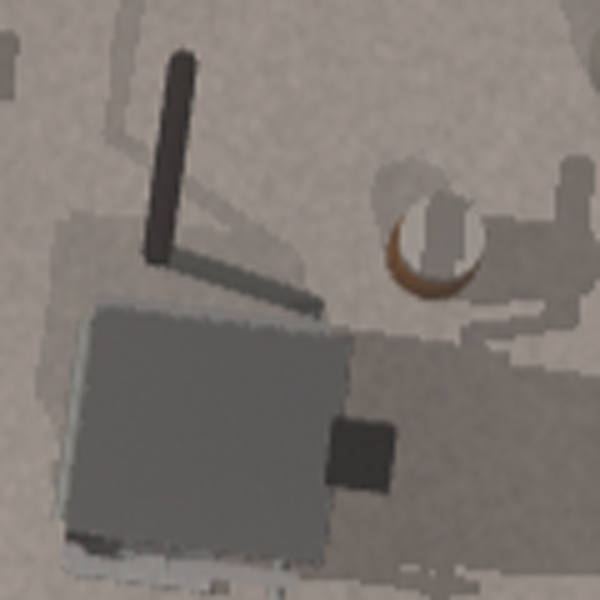

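View pics/tc2.png

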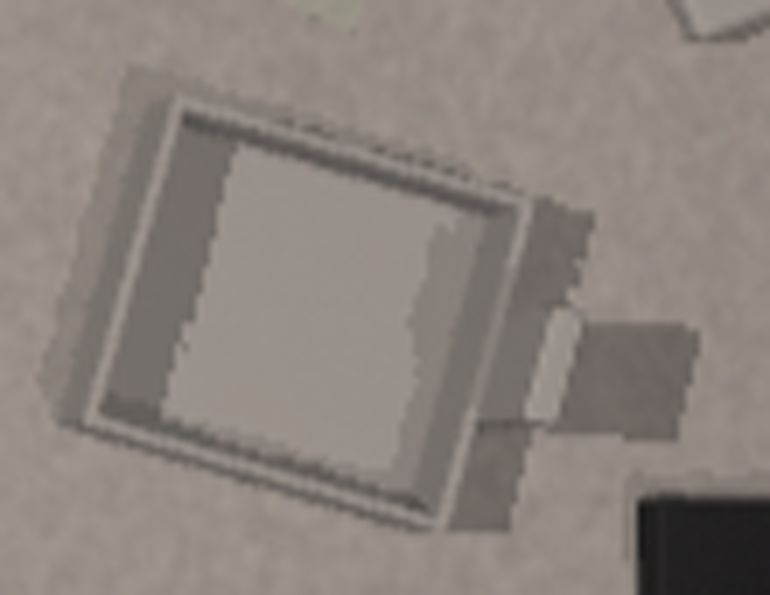

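View pics/sc1.png

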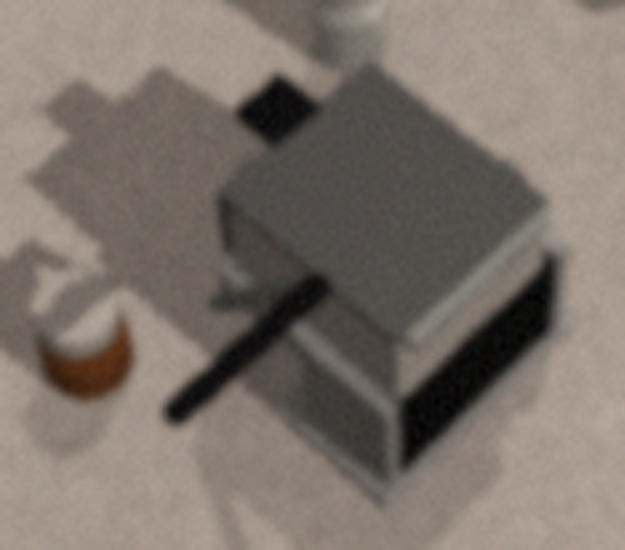

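View pics/sc2.png

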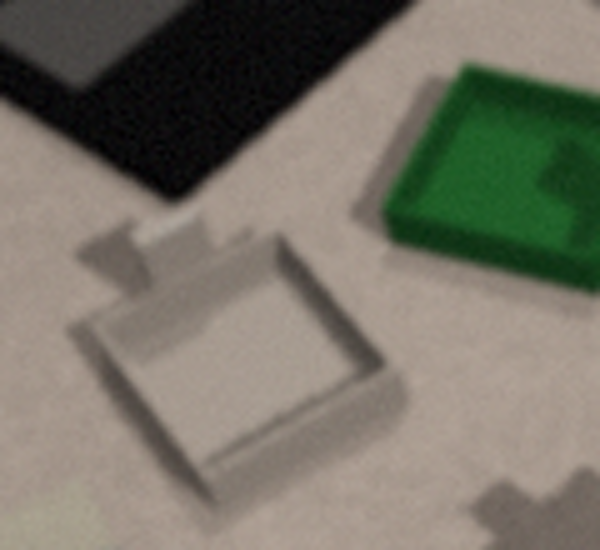

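```bash
cat > m.py <<'E'
from h import *
def c(x,y,s,ox,oy): return ((x+.5)/s-.5+ox,(y+.5)/s-.5+oy)
T1=lambda x,y:c(x,y,5,225,125);T2=lambda x,y:c(x,y,7,380,170);S1=lambda x,y:c(x,y,5,195,170);S2=lambda x,y:c(x,y,5,110,90)
def t2(a,b,l):
    X,r=tri(ray("top",*a),ray("scene",*b));print(l,X.round(4),np.round(r,4));return X
print("TRAY")
C=np.array([onz("top",*T2(*p),.032) for p in[(178,96),(535,197),(440,528),(84,422)]])
print(C.round(4),C.mean(0).round(4),[round(float(np.linalg.norm(C[i]-C[i-1])),4) for i in range(4)])
Tb=np.array([onz("top",*T2(*p),.068) for p in[(553,306),(583,317),(556,425),(526,415)]]);print("tab",Tb.mean(0).round(4),[round(float(np.linalg.norm(Tb[i]-Tb[i-1])),4) for i in range(4)])
d=(C[0]+C[3]-C[1]-C[2]);print("yaw(+x axis)",np.degrees(np.arctan2(d[1],d[0])))
t2(T2(178,96),S2(212,508),"tray +y-? far corner z.032") 
t2(T2(84,422),S2(385,370),"tray BL");t2(T2(440,528),S2(280,240),"tray BR");
t2(T2(568,311),S2(140,240),"tab top +x end");t2(T2(541,420),S2(195,215),"tab top -x end")
print("LID")
L=[t2(T1(*a),S1(*b),l) for a,b,l in[((97,306),(410,343),"back +x"),((67,540),(548,205),"back -x"),((352,337),(222,195),"front +x"),((322,568),(370,65),"front -x"),
((396,424),(238,112),"tab tip+x"),((390,493),(282,75),"tab tip-x"),((182,55),(175,412),"bar out"),((157,258),(318,285),"bar in")]]
for h_ in(.1315,):
  P=np.array([onz("top",*T1(*p),h_) for p in[(97,306),(67,540),(352,337),(322,568)]]);print(P.round(4),P.mean(0).round(4))
  d=P[0]+P[1]-P[2]-P[3];print("yaw +x",np.degrees(np.arctan2(d[1],d[0])));d=P[1]+P[3]-P[0]-P[2];print("yaw via y",np.degrees(np.arctan2(d[1],d[0]))-90)
P=np.array([onz("top",*T1(*p),.1345) for p in[(332,417),(396,424),(390,493),(325,487)]]);print("tabz",P.round(4),P.mean(0))
P=np.array([onz("top",*T1(*p),.173) for p in[(182,55),(157,258)]]);print("bar",P.round(4))
for n,a in(("amber",(437,238)),):print(n,onz("top",*T1(*a),.06))
print("clear jar",onz("top",319,268,.075))
E
python3 m.py
```

```text
TRAY
[[ 0.6242 -0.3055  0.032 ]
 [ 0.589  -0.4288  0.032 ]
 [ 0.4743 -0.3926  0.032 ]
 [ 0.5106 -0.2707  0.032 ]] [ 0.5495 -0.3494  0.032 ] [0.1188, 0.1282, 0.1203, 0.1273]
tab [ 0.5287 -0.4168  0.068 ] [0.0377, 0.0105, 0.0374, 0.0104]
yaw(+x axis) 73.73796995023471
tray +y-? far corner z.032 [ 0.6261 -0.3117  0.0045] [0.0035 0.0035]
tray BL [ 0.5129 -0.2741  0.0318] [0.0039 0.0039]
tray BR [ 0.474  -0.3982  0.0185] [0.0002 0.0002]
tab top +x end [ 0.5459 -0.4187  0.0718] [0.0015 0.0015]
tab top -x end [ 0.5106 -0.4142  0.0621] [0.0003 0.0003]
LID
back +x [0.6018 0.0822 0.1319] [0.0033 0.0033]
back -x [0.5022 0.0919 0.1243] [0.0007 0.0007]
front +x [ 0.5892 -0.0303  0.1311] [0.002 0.002]
front -x [ 0.4897 -0.0188  0.1282] [0. 0.]
tab tip+x [ 0.5513 -0.0497  0.1357] [0.0011 0.0011]
tab tip-x [ 0.5216 -0.0473  0.1331] [0.001 0.001]
bar out [0.7018 0.0418 0.1796] [0.0009 0.0009]
bar in [0.6183 0.0512 0.1736] [0.0002 0.0002]
[[ 0.6038  0.0795  0.1315]
 [ 0.5016  0.0918  0.1315]
 [ 0.5903 -0.0319  0.1315]
 [ 0.4897 -0.0187  0.1315]] [0.5464 0.0302 0.1315]
yaw +x 83.46941964379252
yaw via y 82.83004545373836
tabz [[ 0.5551 -0.023   0.1345]
 [ 0.5521 -0.0507  0.1345]
 [ 0.5221 -0.048   0.1345]
 [ 0.5247 -0.0199  0.1345]] [ 0.53847491 -0.03542493  0.1345    ]
bar [[0.7041 0.0413 0.173 ]
 [0.6183 0.0514 0.173 ]]
amber [ 0.6463693  -0.07612703  0.06      ]
clear jar [ 0.42173101 -0.08962604  0.075     ]
```

The two views agree on the key points. The station origin is near (0.548, 0.042) with yaw about 83.2°. The lid top measures z≈0.13 and the pry tab 0.134, against 0.1345 in the text. The tray centre is (0.5495, −0.349) with yaw 73.7°, and its grip tab was triangulated at z 0.062–0.072 against 0.068. Next I'll check reach for the lid arc.

```bash
cat > plan.py <<'E'
from h import *
PSI=np.radians(83.2);O=np.array([.548,.042,0])
ex=np.array([np.cos(PSI),np.sin(PSI),0]);ey=np.array([-np.sin(PSI),np.cos(PSI),0]);ez=np.array([0,0,1.])
def W(x,y,z):return O+x*ex+y*ey+z*ez
def rot(al,sg=1):
    z=np.cos(al)*ex-np.sin(al)*ez; x=-ey*sg; y=np.cross(z,x)
    return np.column_stack([x,y,z])
def eul(R):return Rn.from_matrix(R).as_euler("xyz")
def alpha(th):
    return np.radians(np.interp(np.degrees(th),[0,40,110,130],[ST,ST,90,95]))
ST=45.
def lidpose(th,lead=0.,sg=1):
    al=alpha(th);d=np.array([-np.cos(th),np.sin(th)]);n=np.array([np.sin(th),np.cos(th)])
    r=.117+.022*max(0,np.sin(th-al));s=-(.137-r)*np.tan(max(al-th,0))+lead
    p=np.array([.045,.1265])+r*d+s*n
    P=W(p[0],0,p[1]);R=rot(al,sg);up=np.sin(al)*ex+np.cos(al)*ez
    return P-.011*up-.173*R[:,2],eul(R)
E
python3 - <<'E'
import plan;from plan import *
o=robot.observe();print(o["joint_positions"])
for st in(30,45):
  plan.ST=st
  for sg in(1,-1):
    print(st,sg)
    for deg in(0,40,80,120):
        p,e=lidpose(np.radians(deg),0,sg);q=robot.inverse_kinematics(p,e);print(deg,p.round(3),None if q is None else np.round(q,2))
E
```

```text
[ 1.11300688e+00  4.23685093e-01  1.63045047e+00 -1.84953040e-05
  1.08862460e+00 -1.89644348e-02]
30 1
0 [ 0.521 -0.184  0.192] [-0.54  0.79  1.8   0.95  1.33 -1.06]
40 [ 0.524 -0.159  0.281] [-0.51  0.63  1.83  0.95  1.39 -0.93]
80 [ 0.541 -0.019  0.399] [-0.16  0.32  1.84  0.52  1.07 -0.31]
120 [0.56  0.146 0.41 ] [ 0.24  0.35  1.72 -0.05  1.08  0.38]
30 -1
0 [ 0.521 -0.184  0.192] [-0.54  0.79  1.8   0.95  1.33  2.08]
40 [ 0.524 -0.159  0.281] [-0.51  0.63  1.83  0.95  1.39  2.21]
80 [ 0.541 -0.019  0.399] None
120 [0.56  0.146 0.41 ] None
45 1
0 [ 0.524 -0.159  0.221] [-0.47  0.68  1.85  0.83  1.12 -0.92]
40 [ 0.527 -0.133  0.315] [-0.43  0.51  1.85  0.8   1.21 -0.77]
80 [ 0.543 -0.001  0.405] [-0.1   0.31  1.83  0.39  1.04 -0.19]
120 [0.56  0.146 0.41 ] [ 0.24  0.35  1.72 -0.05  1.08  0.38]
45 -1
0 [ 0.524 -0.159  0.221] [-0.47  0.68  1.85  0.83  1.12  2.22]
40 [ 0.527 -0.133  0.315] [-0.43  0.51  1.85  0.8   1.21  2.37]
80 [ 0.543 -0.001  0.405] None
120 [0.56  0.146 0.41 ] None
```

```bash
python3 - <<'E'
from plan import *
robot.grip(0.0,30)
o=robot.observe();p=o["ee_pos"].copy();p[2]=.5
robot.move_straight(p,rate=.4)
p,e=lidpose(0,-.012)
a=p-.10*ex
b=a+[0,0,.2]
robot.move_to(b,e);print(robot.observe()["time"])
robot.move_straight(a,rate=.3)
o,im=shot("wrist","w1");print(o["time"],o["ee_pos"],a,o["width"],o["ft_force"])
shot("scene","s1")
E
```

```text
4.0
4.8167 [ 0.51280865 -0.25801951  0.20996362] [ 0.51222926 -0.25798247  0.2090513 ] -4.8028182128131405e-05 [0.20621841 0.32546446 0.84697211]
```

View pics/w1.png

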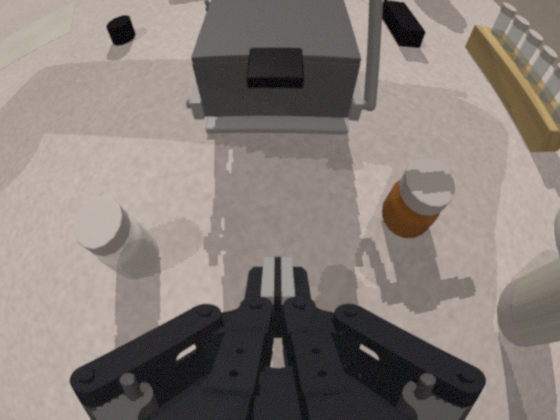

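View pics/s1.png

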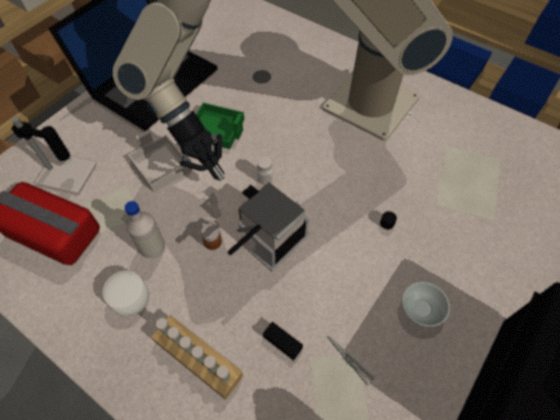

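The wrist camera, looking along the pour direction, shows the pry tab centred at about (275,68) and the pouring edge at row 118–130. The finger tip is at (278,260), aligned with the tab. I'll compare these with projections from my model.

```bash
python3 - <<'E'
from plan import *
o=robot.observe()
im=cv2.imread("pics/w1.png")
for n,p in dict(tbL=(-.092,.015,.1265),tbR=(-.092,-.015,.1265),ttL=(-.092,.015,.1345),ttR=(-.092,-.015,.1345),spL=(-.062,.049,.075),spR=(-.062,-.049,.075),skL=(-.068,.05,.0785),skR=(-.068,-.05,.0785),armR=(-.059,-.062,.084)).items():
    print(n,proj("wrist",W(*p),o).round(1))
crop(im,170,390,20,150,"w1c",3.6)
E
```

```text
tbL [247.6  87. ]
tbR [303.8  87. ]
ttL [246.6  75.9]
ttR [304.8  76. ]
spL [208.1 112.4]
spR [343.8 112.5]
skL [204.8 115.3]
skR [347.1 115.4]
armR [363.  101.9]
```

View pics/w1c.png

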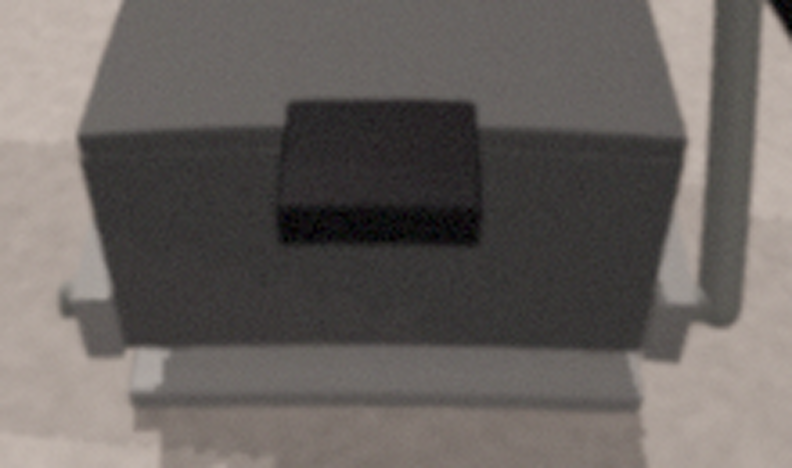

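The observed lower edge of the tab's tip spans u 247.4–303.3 at v 87.1. The model predicts 247.6–303.8 at 87.0, so the pose is good to within a millimetre or so. I'll start prying.

```bash
python3 - <<'E'
from plan import *
p,e=lidpose(0,-.012)
print(robot.move_straight(p,rate=.1,guard=8))
o=robot.observe();print(o["time"],o["ft_force"].round(1))
for d in(0,10,20,30):
    p,e=lidpose(np.radians(d),.002);robot.move_straight(p,rate=.08,frame=e)
    o=robot.observe();print(d,round(o["time"],2),o["ft_force"].round(1),(o["ee_pos"]-p).round(4))
shot("wrist","w2");shot("scene","s2")
E
```

```text
False
6.0667 [ 0.2 -0.4 -0.6]
0 6.39 [ 1.4 -1.2 -1.4] [ 0.0001 -0.0005  0.0007]
10 6.88 [ 0.  -2.6 -0.7] [ 0.0002 -0.0002  0.0006]
20 7.34 [ 0.6 -1.4 -0.6] [0.     0.0001 0.0005]
30 7.8 [ 0.2 -2.3 -0.7] [0.     0.0002 0.0005]
```

View pics/w2.png

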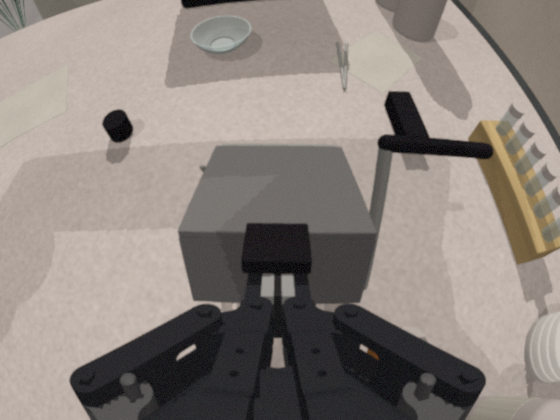

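The finger tips are under the tab (about 277,245) and the lid is rising. I'll carry on around the arc.

```bash
python3 - <<'E'
from plan import *
for d in range(40,126,10):
    p,e=lidpose(np.radians(d),.002);robot.move_straight(p,rate=.08,frame=e)
    o=robot.observe();print(d,round(o["time"],2),o["ft_force"].round(1),(o["ee_pos"]-p).round(4))
    if np.linalg.norm(o["ft_force"])>20:break
shot("wrist","w3");shot("scene","s3")
E
```

```text
40 8.35 [ 0.2 -1.4 -1.2] [0.     0.0004 0.0005]
50 9.02 [-0.2 -1.6 -1. ] [-0.0001 -0.     -0.0002]
60 9.68 [ 0.2 -1.1 -0.4] [-0.     -0.0002 -0.0002]
70 10.32 [-1.4 -1.   1.8] [-0.     -0.0002 -0.0002]
80 10.97 [ 0.4 -1.1  1.1] [-0.     -0.0002 -0.0002]
90 11.63 [-0.7  0.4  0.1] [-0.0001 -0.0002 -0.0002]
100 12.29 [ 0.9 -0.1  0.3] [-0.0001 -0.0003 -0.0002]
110 12.95 [0.5 1.4 1.6] [ 0.     -0.0002  0.0001]
120 13.47 [0.6 2.2 1.7] [0.0001 0.     0.    ]
```

View pics/w3.png

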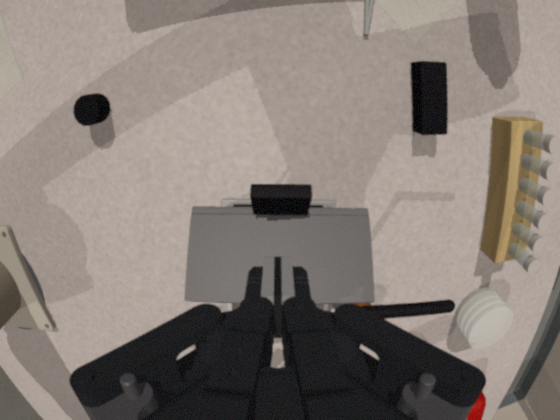

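View pics/s3.png

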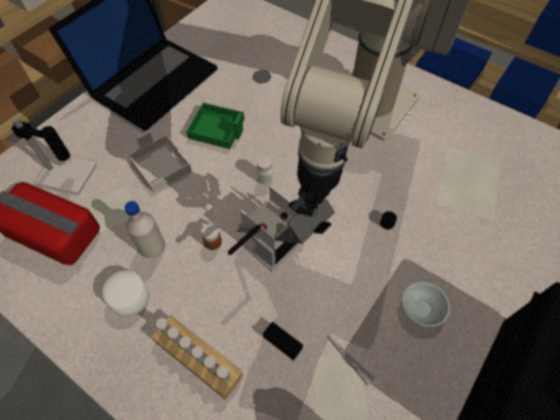

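The lid has snapped back, with its tab at (280,197), ahead of the finger tips. I'll withdraw upward and check the angle.

```bash
python3 - <<'E'
from plan import *
o=robot.observe();robot.move_straight(o["ee_pos"]+[0,0,.10],rate=.25)
robot.move_straight(o["ee_pos"]-.12*ex+[0,0,.10],rate=.4)
o,im=shot("wrist","w4");st,t=shot("top","t4")
print(o["time"],o["ft_force"].round(1))
for th in(2.3,2.5):
  d=np.array([-np.cos(th),np.sin(th)]);n=np.array([np.sin(th),np.cos(th)])
  for nm,r,s in(("tip under",.137,0),("tip top",.137,.008),("skirt end",.113,-.048)):
    q=np.array([.045,.1265])+r*d+s*n
    for y in(.015,-.015) if "tip" in nm else (.05,-.05):print(th,nm,y,proj("wrist",W(q[0],y,q[1]),o).round(0),proj("top",W(q[0],y,q[1])).round(1))
E
```

```text
14.5667 [-0.7 -0.   0.2]
2.3 tip under 0.015 [258.  -5.] [188.3 206.9]
2.3 tip under -0.015 [299.  -5.] [190.4 191.6]
2.3 tip top 0.015 [258. -10.] [185.8 206.8]
2.3 tip top -0.015 [299. -10.] [187.9 191.6]
2.3 skirt end 0.05 [207.  63.] [211.3 228. ]
2.3 skirt end -0.05 [351.  62.] [218.2 175.8]
2.5 tip under 0.015 [260. -19.] [181.3 206.7]
2.5 tip under -0.015 [298. -19.] [183.3 191.7]
2.5 tip top 0.015 [260. -22.] [179.7 206.6]
2.5 tip top -0.015 [297. -22.] [181.7 191.8]
2.5 skirt end 0.05 [209.  34.] [200.6 226.7]
2.5 skirt end -0.05 [348.  34.] [207.5 175.2]
```

View pics/w4.png

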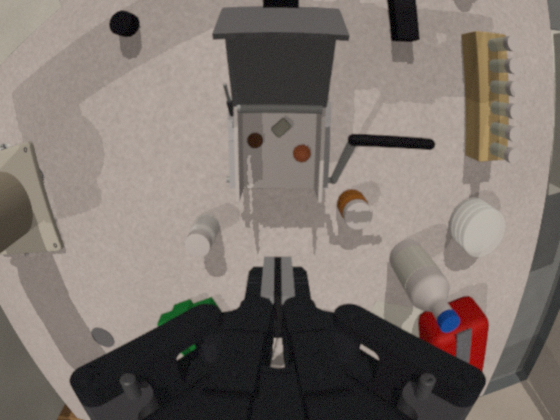

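View pics/t4.png

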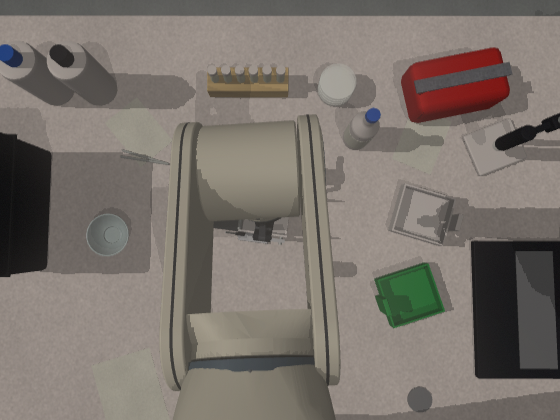

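The skirt edge at row ~36 matches a lid angle of 2.5 (row 34 predicted, against 63 for 2.3), so the lid is fully back. The three specimens are visible in the tub at (255,140), (281,127) and (302,153). Now the tray.

```bash
cat >> plan.py <<'E'
TR=np.radians(73.74);TABC=np.array([.5290,-.4172,0])
def down(yaw):return np.array([np.pi,0,yaw])
E
python3 - <<'E'
from plan import *
for k in(0,np.pi,-np.pi):
    for yaw,p in((TR,TABC+[0,0,.056+G]),(PSI,W(-.173,0,.056+G)),(PSI,W(-.26,0,.07+G))):
        q=robot.inverse_kinematics(p,down(yaw+k));print(k,None if q is None else np.round(q,2))
E
```

```text
0 [-0.69  0.74  1.6  -0.    0.81 -1.97]
0 [-0.26  0.6   1.91 -0.    0.63 -1.72]
0 [-0.42  0.6   1.87 -0.    0.68 -1.87]
3.141592653589793 [-0.69  0.74  1.6  -0.    0.81  1.17]
3.141592653589793 [-0.26  0.6   1.91 -0.    0.63  1.43]
3.141592653589793 [-0.42  0.6   1.87 -0.    0.68  1.27]
-3.141592653589793 [-0.69  0.74  1.6  -0.    0.81  1.17]
-3.141592653589793 [-0.26  0.6   1.91 -0.    0.63  1.43]
-3.141592653589793 [-0.42  0.6   1.87 -0.    0.68  1.27]
```

```bash
python3 - <<'E'
from plan import *
robot.grip(.05,60)
robot.move_to(TABC+[0,0,.16+G],down(TR+np.pi))
o,im=shot("wrist","w5");print(o["time"],o["width"])
for n,(x,y,z) in dict(tabi1=(-.065,.02,.068),tabi2=(-.065,-.02,.068),tabo1=(-.077,.02,.068),tabo2=(-.077,-.02,.068),c1=(.065,.06,.032),c2=(.065,-.06,.032)).items():
    c=np.array([.5493,-.3492,0]);X=c+Rn.from_euler("z",TR).apply([x,y,z]);print(n,proj("wrist",X,o).round(0))
E
```

```text
16.95 0.04966858049794364
tabi1 [271. 245.]
tabi2 [270. 193.]
tabo1 [287. 245.]
tabo2 [288. 193.]
c1 [134. 264.]
c2 [116. 136.]
```

View pics/w5.png

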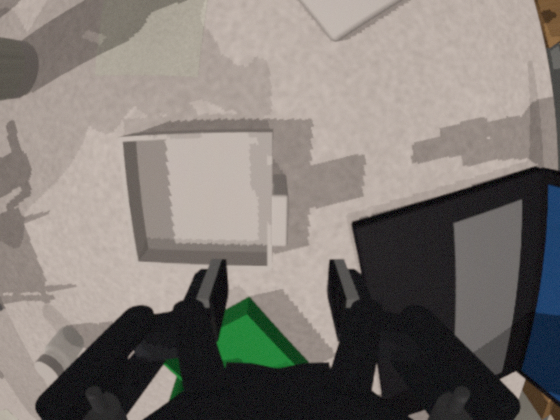

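The grip tab shows at u 272–287, v 193–246, where it was predicted (270–288, 193–245). Descending to grip it.

```bash
python3 - <<'E'
from plan import *
print(robot.move_straight(TABC+[0,0,.056+G],rate=.12,guard=8))
robot.grip(.0,60);o=robot.observe();print(o["time"],o["width"],o["ft_force"].round(1))
robot.move_straight(TABC+[0,0,.056+.02+G],rate=.1)
o,im=shot("wrist","w6");print(o["time"],o["width"],o["ft_force"].round(1),o["ee_pos"])
E
```

```text
False
18.4417 0.011137872010944076 [-0.1 -0.1  5.3]
18.7917 0.011161997646713185 [-0.2 -1.  -1.7] [ 0.52924231 -0.41735158  0.23170588]
```

View pics/w6.png

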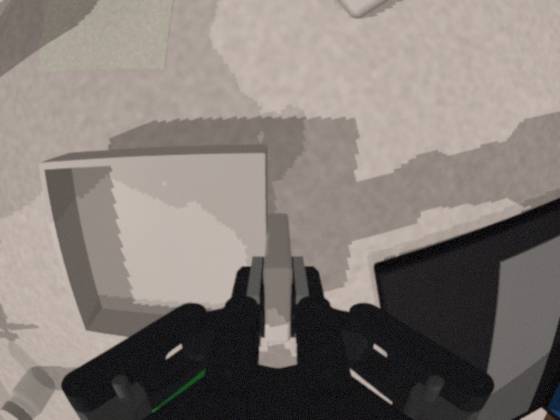

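```bash
python3 - <<'E'
from plan import *
e=down(PSI+np.pi);z=.056+.02+G
robot.move_straight(W(-.31,0,z),rate=.12,frame=e)
robot.move_straight(W(-.173,0,z),rate=.1)
o,im=shot("wrist","w7");shot("scene","s7");print(o["time"],o["width"],o["ft_force"].round(1),o["ee_pos"])
E
```

```text
21.775 0.011304149657036026 [-0.1 -0.  -1. ] [ 0.52750204 -0.13026465  0.23069671]
```

View pics/w7.png

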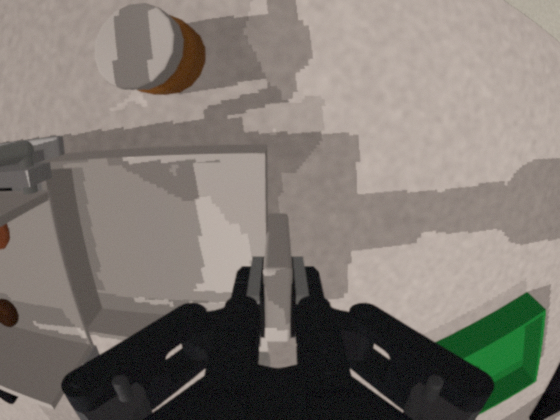

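View pics/s7.png

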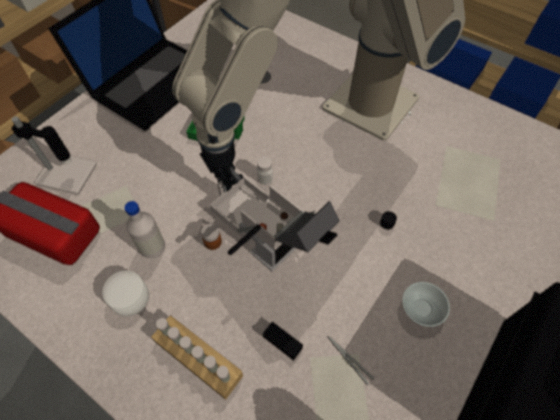

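The tray is under the spout and clear of the amber jar (150,50). Setting it down and letting go.

```bash
python3 - <<'E'
from plan import *
print(robot.move_straight(W(-.173,0,.0545+G),rate=.04,guard=5))
o=robot.observe();print(o["ee_pos"][2]-G,o["ft_force"].round(1))
robot.grip(.05);o=robot.observe()
robot.move_straight(o["ee_pos"]+[0,0,.05],rate=.15)
robot.move_straight(o["ee_pos"]+[0,0,.24],rate=.3)
o,im=shot("wrist","w8");print(o["time"],o["ft_force"].round(1))
c=np.array([W(-.102,0,0)])[0]
for n,(x,y,z) in dict(ti1=(-.167,.02,.068),to2=(-.179,-.02,.068),c3=(-.167,.06,.032),c4=(-.167,-.06,.032),c2=(-.037,-.06,.032)).items():
    print(n,proj("wrist",W(x,y,z),o).round(0))
E
```

```text
True
0.05672251195881933 [-1.3 -0.8  5.7]
24.0917 [-0.8  0.8 -0.7]
ti1 [271. 191.]
to2 [282. 156.]
c3 [272. 214.]
c4 [272. 117.]
c2 [165. 121.]
```

View pics/w8.png

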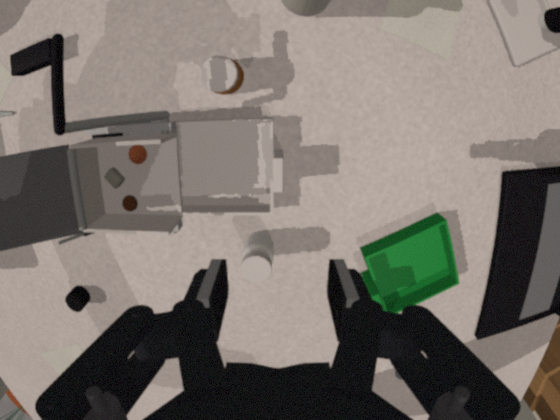

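The released tray's corners at (272,118) and (272,211) and its tab at (272–283, 157–192) match the targets, (272,117) and (272,214). Before pushing the bar I'll check that the arm clears the raised lid.

```bash
python3 - <<'E'
from plan import *
rows=[];rhs=[]
for r in(.5,.6,.7):
  for z in(.3,.45):
    for ph in(np.pi,2.8,2.4):
      R=np.array([[0,0,0.]]*3);zt=np.array([np.sin(ph),0,np.cos(ph)]);y=np.array([0,1.,0]);R=np.column_stack([np.cross(y,zt),y,zt])
      q=robot.inverse_kinematics(np.array([r,0,z]),eul(R))
      if q is None or abs(np.cos(q[3]))<.999: continue
      s2,c2,s3,c3=np.sin(q[1]),np.cos(q[1]),np.sin(q[1]+q[2]),np.cos(q[1]+q[2])
      # forearm may have perpendicular offset
      rows.append([1,0,s2,s3,c3,np.sin(ph)]);rhs.append(r)
      rows.append([0,1,c2,c3,-s3,np.cos(ph)]);rhs.append(z)
A=np.array(rows);x,res,rk,_=np.linalg.lstsq(A,np.array(rhs),rcond=None);print("a,d,L2,L3,off,L6",x.round(4),res,rk,len(rhs))
for st in(.075,-.092):
    q=robot.inverse_kinematics(W(st,-.128,.155+.173),eul(rot(np.pi/2)));print(np.round(q,2))
    p=W(st,-.128,0);rr=np.hypot(*p[:2]);zw=.328+x[5];s=q[1]+q[2]
    rw=x[0]+x[2]*np.sin(q[1])+x[3]*np.sin(s)+x[4]*np.cos(s)
    print("wrist r,z",rw,zw,"elbow",x[0]+x[2]*np.sin(q[1]),x[1]+x[2]*np.cos(q[1]))
E
```

```text
Traceback (most recent call last):
numpy.linalg.LinAlgError: 1-dimensional array given. Array must be two-dimensional
```

```bash
python3 - <<'E'
from plan import *
rows=[];rhs=[]
for r in(.5,.6,.7):
  for z in(.3,.45):
    for ph in(np.pi,2.8,2.4):
      zt=np.array([np.sin(ph),0,np.cos(ph)]);y=np.array([0,-1.,0]);R=np.column_stack([np.cross(y,zt),y,zt])
      q=robot.inverse_kinematics(np.array([r,0,z]),eul(R))
      if q is None or abs(np.cos(q[3]))<.999: continue
      s2,c2,s3,c3=np.sin(q[1]),np.cos(q[1]),np.sin(q[1]+q[2]),np.cos(q[1]+q[2])
      rows.append([1,0,s2,s3,c3,np.sin(ph)]);rhs.append(r)
      rows.append([0,1,c2,c3,-s3,np.cos(ph)]);rhs.append(z)
A=np.array(rows);x,res,rk,_=np.linalg.lstsq(A,np.array(rhs),rcond=None);print("a,d,L2,L3,off,L6",x.round(4),res,rk,len(rhs))
for st in(.075,-.092):
    q=robot.inverse_kinematics(W(st,-.128,.155+.173),eul(rot(np.pi/2)));print(np.round(q,2))
    s=q[1]+q[2];zw=.328+x[5]
    print("wrist r,z",x[0]+x[2]*np.sin(q[1])+x[3]*np.sin(s)+x[4]*np.cos(s),zw,"elbow",x[0]+x[2]*np.sin(q[1]),x[1]+x[2]*np.cos(q[1]))
E
```

```text
a,d,L2,L3,off,L6 [2.000e-04 3.124e-01 5.630e-01 4.849e-01 7.740e-02 1.276e-01] [6.20141104e-10] 6 26
[ 0.13  0.6   1.52 -0.    1.02  0.25]
wrist r,z 0.6914452331065398 0.4556007143182937 elbow 0.31946536481959026 0.7761162357731735
[-0.11  0.57  1.58 -0.    0.99  0.  ]
wrist r,z 0.6673348144254889 0.4556007143182937 elbow 0.3042941139469011 0.7862055157195993
```

The forearm underside stays well above the raised lid (about 0.48 m against 0.32 m). Moving to behind the bar.

```bash
python3 - <<'E'
from plan import *
robot.grip(0.)
e=eul(rot(np.pi/2))
robot.move_to(W(.08,-.128,.50),e)
o,im=shot("wrist","w9");print(o["time"])
for y in(-.07,-.15):print(proj("wrist",W(.019,y,.173),o).round(0))
print(proj("wrist",W(.08,-.128,.155),o).round(0))
E
```

```text
25.7833
[220. 247.]
[299. 247.]
[277. 184.]
```

View pics/w9.png

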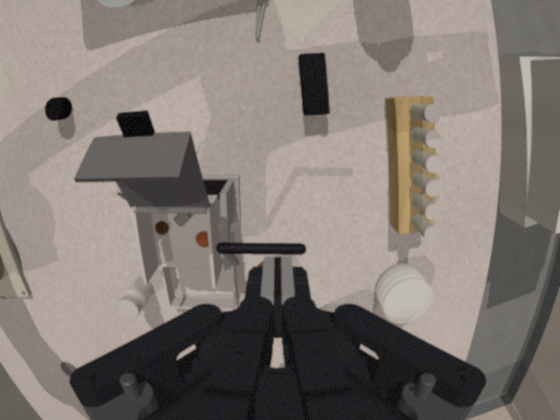

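The bar spans (218–304, 248), against the predicted (220–299, 247), so I'll descend behind it and push.

```bash
python3 - <<'E'
from plan import *
z=.155+.173
print(robot.move_straight(W(.08,-.128,z),rate=.25,guard=10))
print(robot.move_straight(W(.0,-.128,z),rate=.06))
o=robot.observe();print(o["time"],o["ft_force"].round(1))
robot.move_straight(W(-.06,-.128,z),rate=.06)
o=robot.observe();print(o["time"],o["ft_force"].round(1))
robot.move_straight(W(-.094,-.128,z),rate=.05)
o=robot.observe();print(o["time"],o["ft_force"].round(1))
robot.wait(2.)
shot("scene","s10");shot("top","t10");o,_=shot("wrist","w10");print(o["time"],o["ft_force"].round(1))
E
```

```text
False
False
28.1583 [2.5 3.8 3.1]
29.3083 [0.2 1.3 0.1]
30.1417 [-1.5  2.9  0.7]
32.2417 [1.5 1.  2. ]
```

View pics/s10.png

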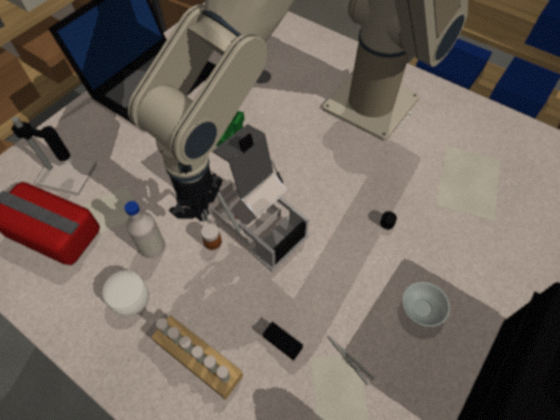

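View pics/w10.png

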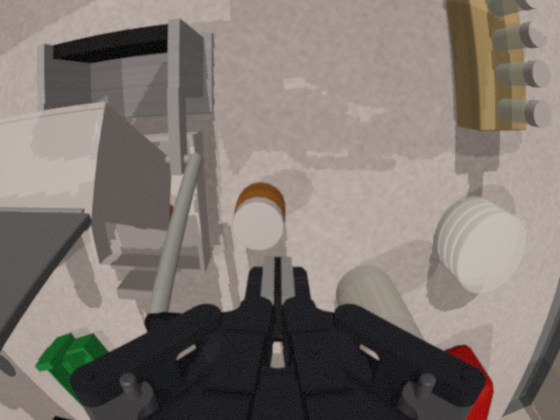

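View pics/t10.png

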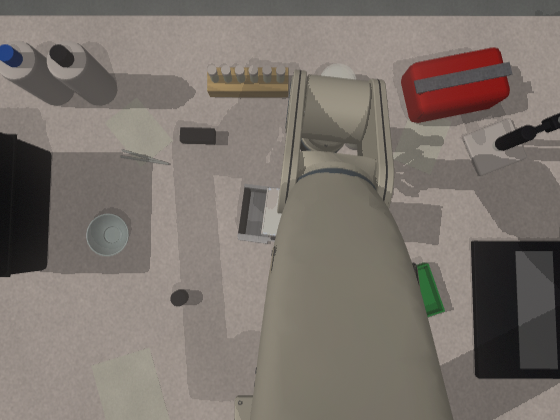

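The tub is tipped about 1.14 rad with its lid back, and part of the brown shell shows in the tray at (170,212). I'll hold a bit longer and then let the tub follow the finger back.

```bash
python3 - <<'E'
from plan import *
z=.155+.173
robot.wait(1.)
robot.move_straight(W(-.02,-.128,z),rate=.05)
robot.move_straight(W(.09,-.128,z),rate=.06)
robot.move_straight(W(.09,-.128,z+.17),rate=.25)
robot.move_straight(W(-.15,-.128,z+.17),rate=.3)
shot("scene","s11");o,_=shot("wrist","w11");print(o["time"],o["ft_force"].round(1))
E
```

```text
38.7417 [0.3 0.7 0.2]
```

View pics/w11.png

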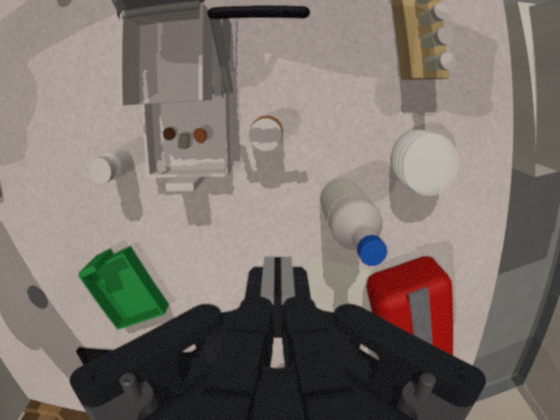

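View pics/s11.png

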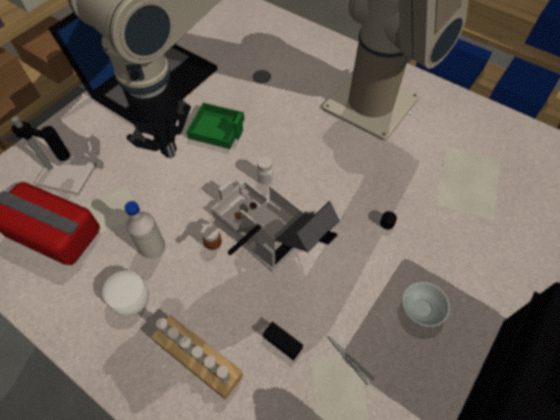

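All three specimens lie in the tray at (169,133), (184,141) and (201,135), and the tub is empty. Next, a numeric check that the tub is level, the lid is back and the bystanders haven't moved.

```bash
python3 - <<'E'
from plan import *
o=robot.observe()
print("bar pred",proj("wrist",W(.019,-.07,.173),o).round(0),proj("wrist",W(.019,-.15,.173),o).round(0),"scene",proj("scene",W(.019,-.15,.173)).round(0))
a=np.radians
for t in(.1,.2):
  ang=.61-t;print("bar if tub",t,proj("wrist",W(-.05+.12*np.sin(ang),-.11,.075+.12*np.cos(ang)),o).round(0))
c=W(-.102,0,0)
for n,u,v,z in(("seed",169,133,.014),("pebble",184,141,.014),("shell",201,135,.016)):
    X=onz("wrist",u,v,z,o)-c;print(n,"tray frame",(X@ex).round(3),(X@ey).round(3))
robot.move_to(W(-.25,-.10,.52),eul(rot(np.pi/2)))
robot.wait(.5)
a=cv2.imread("pics/scene0.png").astype(int);_,b=shot("scene","s12");_,t=shot("top","t12");o=robot.observe();print(o["time"],o["ft_force"].round(1))
E
```

```text
bar pred [213.  11.] [303.   9.] scene [231. 253.]
bar if tub 0.1 [257.  18.]
bar if tub 0.2 [257.  28.]
seed tray frame -0.005 0.028
pebble tray frame -0.018 0.006
shell tray frame -0.01 -0.02
39.8917 [-0.2  0.4 -0.1]
```

View pics/s12.png

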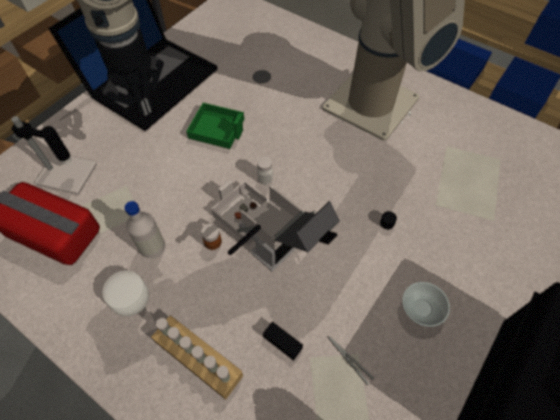

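View pics/t12.png

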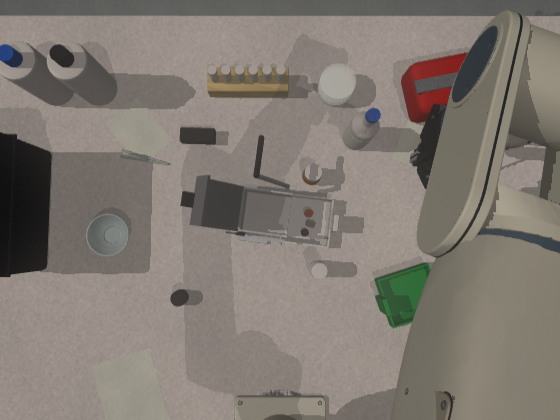

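The top view shows the bar back where it started (257–261, 137–177) and the lid tab tip at u≈181, which the model predicts for 2.5 rad. The jars, dish, bottle and the rest are at their starting pixels.

```bash
python3 - <<'E'
from station import robot
robot.job_done();print(robot.observe()["time"])
E
```

```text
the job is handed in; nothing more can be done
the job is handed in; nothing more can be done
```

The job is handed in at about 40 s of the 72 s allowed. I pried the lid back past its detent first, then set the tray under the pouring edge. After that I tipped the tub with the push bar, held it for about 3 s, let it follow the finger back to level, and moved the arm clear.

What the last checks showed:
- **Specimens:** all three are in the tray, within 18 mm of its centre along its length and 28 mm across. None is visible on the table.
- **Tub and lid:** the bar is back at its level position to within about 2 px, where a 0.1 rad tilt would shift it about 8 px. The lid's tab edge sits where an angle of 2.5 rad would put it.
- **Tray:** its corners and tab were within 3 px of the targets after I let go.
- **Bystanders:** they show no visible change from the first pictures.
- **Forces:** outside forces on the tool stayed below about 6 N in the readings I took.

Two readings disagreed with the rest, and neither affected the grip or the push:
- **Tray corner:** just before the grasp, one far corner of the tray was about 8 px off its prediction in the wrist view.
- **Bar's outer end:** it read about 5 px long.

The tray's flatness was judged only from pictures and the table contact when I set it down.

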